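# Feel the rolled edge of a bottle divider for burrs

### The job

Feel the bright rolled edge of the steel bottle divider (its edge farthest from the robot) for burrs: with the fingertips held together, touch the edge at the foot next to the mug, run along it up the slope, over the peak and down to the other foot, in light contact all the way, then take the hand away. Press gently (under 20 N), lift nothing, and leave the mug, the bung and the brush where they are.

Things in the scene. Friction and masses are not known exactly. Their poses are not given: they have to be found in the camera images.
- divider: folded dark sheet-steel bottle divider, an upside-down V 340 mm wide along own y (398 with flat feet), 140 deep along own x (which points away from the robot, turned up to 0.3 rad), slopes 30 degrees. Origin: centre of its underside, 40 mm above the table. Sits on soft rubber feet: gives straight down, 1 N to start, then 1 N per mm, 12 mm at most, and springs back. Slippery; cannot slide or tip.
- mug: small white ceramic mug, 68 mm wide and 55 mm high with a handle, origin at the centre of its underside; loose; stands about 120 mm beyond one foot of the divider (either one): that end is the start. Not to be disturbed.
- bung: solid wooden barrel bung, a cone 48 to 60 mm wide and 45 mm high, origin at the centre of its underside; loose; stands beyond the divider's other foot. Not to be disturbed.
- brush: hand brush lying flat on the table, origin at its underside; loose; beyond the divider as seen from the robot.
- edge_0 (a point): point on top of the bright rolled hem (round bead 10 mm thick along the divider's edge farthest from the robot, own x = +70 mm), on the +y (robot's left) slope. Points 0 to 8 go from the +y foot to the -y foot, 38 mm apart seen from above. Slopes 30 degrees: the uphill corner of a flat fingertip touches first.
- edge_1 (a point): point on top of the bright rolled hem (round bead 10 mm thick along the divider's edge farthest from the robot, own x = +70 mm), on the +y (robot's left) slope. Points 0 to 8 go from the +y foot to the -y foot, 38 mm apart seen from above. Slopes 30 degrees: the uphill corner of a flat fingertip touches first.
- edge_2 (a point): point on top of the bright rolled hem (round bead 10 mm thick along the divider's edge farthest from the robot, own x = +70 mm), on the +y (robot's left) slope. Points 0 to 8 go from the +y foot to the -y foot, 38 mm apart seen from above. Slopes 30 degrees: the uphill corner of a flat fingertip touches first.
- edge_3 (a point): point on top of the bright rolled hem (round bead 10 mm thick along the divider's edge farthest from the robot, own x = +70 mm), on the +y (robot's left) slope. Points 0 to 8 go from the +y foot to the -y foot, 38 mm apart seen from above. Slopes 30 degrees: the uphill corner of a flat fingertip touches first.
- edge_4 (a point): point on top of the bright rolled hem (round bead 10 mm thick along the divider's edge farthest from the robot, own x = +70 mm), on the peak. Points 0 to 8 go from the +y foot to the -y foot, 38 mm apart seen from above. Hem is a ridge here, 111 mm above the divider's origin.
- edge_5 (a point): point on top of the bright rolled hem (round bead 10 mm thick along the divider's edge farthest from the robot, own x = +70 mm), on the -y (robot's right) slope. Points 0 to 8 go from the +y foot to the -y foot, 38 mm apart seen from above. Slopes 30 degrees: the uphill corner of a flat fingertip touches first.
- edge_6 (a point): point on top of the bright rolled hem (round bead 10 mm thick along the divider's edge farthest from the robot, own x = +70 mm), on the -y (robot's right) slope. Points 0 to 8 go from the +y foot to the -y foot, 38 mm apart seen from above. Slopes 30 degrees: the uphill corner of a flat fingertip touches first.
- edge_7 (a point): point on top of the bright rolled hem (round bead 10 mm thick along the divider's edge farthest from the robot, own x = +70 mm), on the -y (robot's right) slope. Points 0 to 8 go from the +y foot to the -y foot, 38 mm apart seen from above. Slopes 30 degrees: the uphill corner of a flat fingertip touches first.
- edge_8 (a point): point on top of the bright rolled hem (round bead 10 mm thick along the divider's edge farthest from the robot, own x = +70 mm), on the -y (robot's right) slope. Points 0 to 8 go from the +y foot to the -y foot, 38 mm apart seen from above. Slopes 30 degrees: the uphill corner of a flat fingertip touches first.
There are look-alikes about, which are no part of the job. What is shaped like the brush but orange or pink is not meant.

How it is judged:
On the way, in this order (a step that is already met when the one before it is completed fails the run):
1. fingertips touch the hem at the foot on the mug's side (((horizontal distance between mug and edge_0 below 0.2 m and (horizontal distance between the grasp point and edge_0 below 0.017 m and z of the grasp point in the frame of edge_0 below 0.04 m and contact force between the fingers and divider above 0.2 N)) or (horizontal distance between mug and edge_8 below 0.2 m and (horizontal distance between the grasp point and edge_8 below 0.017 m and z of the grasp point in the frame of edge_8 below 0.04 m and contact force between the fingers and divider above 0.2 N)))), for 0.02 s.
2. fingertips touch the hem 1 of 3 up the first slope (((horizontal distance between mug and edge_0 below 0.2 m and (horizontal distance between the grasp point and edge_1 below 0.017 m and z of the grasp point in the frame of edge_1 below 0.04 m and contact force between the fingers and divider above 0.2 N)) or (horizontal distance between mug and edge_8 below 0.2 m and (horizontal distance between the grasp point and edge_7 below 0.017 m and z of the grasp point in the frame of edge_7 below 0.04 m and contact force between the fingers and divider above 0.2 N)))), for 0.02 s.
3. fingertips touch the hem 2 of 3 up the first slope (((horizontal distance between mug and edge_0 below 0.2 m and (horizontal distance between the grasp point and edge_2 below 0.017 m and z of the grasp point in the frame of edge_2 below 0.04 m and contact force between the fingers and divider above 0.2 N)) or (horizontal distance between mug and edge_8 below 0.2 m and (horizontal distance between the grasp point and edge_6 below 0.017 m and z of the grasp point in the frame of edge_6 below 0.04 m and contact force between the fingers and divider above 0.2 N)))), for 0.02 s.
4. fingertips touch the hem 3 of 3 up the first slope (((horizontal distance between mug and edge_0 below 0.2 m and (horizontal distance between the grasp point and edge_3 below 0.017 m and z of the grasp point in the frame of edge_3 below 0.04 m and contact force between the fingers and divider above 0.2 N)) or (horizontal distance between mug and edge_8 below 0.2 m and (horizontal distance between the grasp point and edge_5 below 0.017 m and z of the grasp point in the frame of edge_5 below 0.04 m and contact force between the fingers and divider above 0.2 N)))), for 0.02 s.
5. fingertips touch the hem at the peak (((horizontal distance between mug and edge_0 below 0.2 m and (horizontal distance between the grasp point and edge_4 below 0.017 m and z of the grasp point in the frame of edge_4 below 0.04 m and contact force between the fingers and divider above 0.2 N)) or (horizontal distance between mug and edge_8 below 0.2 m and (horizontal distance between the grasp point and edge_4 below 0.017 m and z of the grasp point in the frame of edge_4 below 0.04 m and contact force between the fingers and divider above 0.2 N)))), for 0.02 s.
6. fingertips touch the hem 1 of 3 down the second slope (((horizontal distance between mug and edge_0 below 0.2 m and (horizontal distance between the grasp point and edge_5 below 0.017 m and z of the grasp point in the frame of edge_5 below 0.04 m and contact force between the fingers and divider above 0.2 N)) or (horizontal distance between mug and edge_8 below 0.2 m and (horizontal distance between the grasp point and edge_3 below 0.017 m and z of the grasp point in the frame of edge_3 below 0.04 m and contact force between the fingers and divider above 0.2 N)))), for 0.02 s.
7. fingertips touch the hem 2 of 3 down the second slope (((horizontal distance between mug and edge_0 below 0.2 m and (horizontal distance between the grasp point and edge_6 below 0.017 m and z of the grasp point in the frame of edge_6 below 0.04 m and contact force between the fingers and divider above 0.2 N)) or (horizontal distance between mug and edge_8 below 0.2 m and (horizontal distance between the grasp point and edge_2 below 0.017 m and z of the grasp point in the frame of edge_2 below 0.04 m and contact force between the fingers and divider above 0.2 N)))), for 0.02 s.
8. fingertips touch the hem 3 of 3 down the second slope (((horizontal distance between mug and edge_0 below 0.2 m and (horizontal distance between the grasp point and edge_7 below 0.017 m and z of the grasp point in the frame of edge_7 below 0.04 m and contact force between the fingers and divider above 0.2 N)) or (horizontal distance between mug and edge_8 below 0.2 m and (horizontal distance between the grasp point and edge_1 below 0.017 m and z of the grasp point in the frame of edge_1 below 0.04 m and contact force between the fingers and divider above 0.2 N)))), for 0.02 s.
9. fingertips touch the hem at the foot on the bung's side (((horizontal distance between mug and edge_0 below 0.2 m and (horizontal distance between the grasp point and edge_8 below 0.017 m and z of the grasp point in the frame of edge_8 below 0.04 m and contact force between the fingers and divider above 0.2 N)) or (horizontal distance between mug and edge_8 below 0.2 m and (horizontal distance between the grasp point and edge_0 below 0.017 m and z of the grasp point in the frame of edge_0 below 0.04 m and contact force between the fingers and divider above 0.2 N)))), for 0.02 s.
At the end, for the whole second after the job is handed in: Hem touched at points in order from the mug's foot over the peak to the other foot (grasp point within 17 mm sideways, under 40 mm above); hand away, divider sprung back within 3 mm; mug, bung, brush at rest within 20 mm of their start (distance of divider from where it was at the start of the episode below 0.003 m and linear speed of divider below 0.01 m/s and distance of each of mug, bung, brush from where it was at the start of the episode below 0.02 m and linear speed of each of mug, bung, brush below 0.02 m/s).
It fails at once if the divider is pressed with more than 20 N (contact force between the fingers and divider above 20 N).
It fails at once if the mug is shifted, lifted or knocked (distance of mug from where it was at the start of the episode above 0.025 m or angle between mug's own z axis and vertical above 0.3 rad).
It fails at once if the bung is shifted, lifted or knocked (distance of bung from where it was at the start of the episode above 0.025 m or angle between bung's own z axis and vertical above 0.3 rad).
It fails at once if the brush is shifted, lifted or knocked (distance of brush from where it was at the start of the episode above 0.025 m or angle between brush's own z axis and vertical above 0.3 rad).
It also fails if it takes over 51 s, if anything falls off the work surface, if the arm or the gripper's body presses on something with over 40 N, if the wrist force passes 120 N, or if a joint passes its speed limit or range.

### The arm

A 6-joint arm with a two-finger parallel gripper is mounted at the origin on the work surface. World frame = base frame: x ahead of the robot, y to its left, z up, the work surface at z = 0. Lengths are in m, angles in rad, forces in N, time in s.
With the tool pointing down it reaches from about 0.325 to 0.85 m from the base axis. Payload 4.4 kg.
Tool frame: the origin (TCP) lies midway between the tips of the shut fingers; the grasp point (between the pads) lies 19 mm behind it (grip_depth is the distance from the TCP to the grasp point, in m); z points along the fingers, y is the line along which they close (so a half turn about z gives the same grasp; the last joint's range is limited). The gripper opens to 94 mm and grips with 3 to 60 N. Pads are 16 mm wide; open, the fingers measure 119 mm over their backs; the gripper's body (75 mm by 177 mm) begins 78 mm behind the grasp point.
Start: joints at [1.032, 0.207, 1.542, -0, 1.393, -0.15], TCP at [0.217, 0.532, 0.182] pointing down, gripper open.
Joint ranges: [-2.73, 2.73], [-0.86, 2.22], [0.23, 2.46], [-1.11, 4.25], [0.08, 2.63], [-2.82, 2.82]. Speed limits (rad/s): [2.79, 2.79, 3.14, 3.14, 3.14, 3.14].

### API

Orientations are given as a unit quaternion [x, y, z, w].
In Python, from workcell import sense, get_image, finish_job, grip_depth gives the robot as it stands.
- The arm moves only by the tool step_arm, never from a script. Its argument "deltas" is a list of rows, each a list of 6 numbers: the shift along the tool's x, y, z in mm, then the turn, a rotation vector about the tool's x, y, z in degrees. A call has 1 to 10 rows; each row shifts and turns the commanded pose from where the row before left it, along the tool's axes as they then stand; what a row does not reach is not made up. A row lasts 1/12 s, in which the tool goes at most 41.7 mm and 7.16 degrees, less where a joint would pass 70% of its speed; a pose out of reach is approached as far as the arm can. A call is refused whole if a number of a shift passes 41.7 or a number of a turn 7.16, either way. A call with a gripper value outside its range is refused whole. "hand" is the opening, from -1 (shut) to 1 (fully open), set as the call begins (left out, the last holds). The fingers move at their own pace and stop on an object; "newtons" is the grip in N (left out, the last holds). Time passes only in rows, so rows that do not move let the fingers close. It gives the time, the measured TCP pose, the force, the opening and the grip force at its end, in the units of the state.
- sense(): the state, without advancing time (a new reading comes with each control period).
- get_image(name): name is "scene" or "side" or "wrist"; returns a dict with "frame" (420x560x3 uint8, red, green, blue), "K" (3x3 intrinsics, pixels), "R" (3x3) and "t" (3): a world point X has camera coordinates R X + t; the wrist camera has in their place "T_tool_cam" (4x4, takes a point from camera to tool coordinates, whose origin is the TCP and whose axes are the flange's). Camera axes: x right, y down, z forward; pixel columns grow to the right and rows downward; lengths in m; the calibration is good to about 2 mm. A picture is of the moment at which its call begins: read the wrist's pose just before it. There is no depth.
- finish_job(): hands the job in; it is judged then, once.
The state is a dict: "t": time; "joints": joint angles; "qvel": joint speeds; "joint_torque": joint torques, N m; "tcp_pos": TCP position; "eef_rot": TCP orientation; "ft_force": force on the tool from outside, world axes, zero at the start; "moment": the same for the moment, N m; "grip_width": opening from 0.0 (shut) to 1.0 (fully open); "grip_force": force on a finger pad.
Only numpy, scipy, OpenCV 4.12 (cv2) and the standard library are available. Lean on these libraries where they do the work, as an engineer would, in place of code of your own. Each camera call takes 0.05 s, during which the arm holds its last target. There are 200 camera calls.

## Working session

There is one attempt and no reset: what is moved stays moved. The work goes in short steps, Python scripts to look and compute and a tool call to move; the robot and the scene stay as the last step left them, time stands still between calls to the robot, and variables do not carry over. Pictures are saved under pics/ and viewed, at most 10 in all, crops included, and the job is handed in when it is done.

Besides the shell and the picture viewer there is one more tool, called after "Call:" as name(argument=value, ...) on one line, values as JSON. step_arm: Moves the arm, as the interface text tells. Its arguments: {"type":"object","properties":{"deltas":{"type":"array","items":{"type":"array","items":{"type":"number"}}},"hand":{"type":"number"},"newtons":{"type":"number"}},"required":["deltas"]}

```bash
mkdir -p pics; python3 - <<'E'
from workcell import *
import cv2,numpy as np,pickle
s=sense();print({k:np.round(v,3) for k,v in s.items()},grip_depth)
d={}
for n in ["scene","side"]:
    d[n]=get_image(n);cv2.imwrite(f"pics/{n}0.png",d[n]["frame"][:,:,::-1])
    R,t=d[n]["R"],d[n]["t"];print(n,np.round(-R.T@t,3),np.round(R[2],2))
pickle.dump(d,open("d.pkl","wb"))
E
```

```text
{'t': np.float64(0.0), 'joints': array([ 1.032,  0.207,  1.543, -0.   ,  1.393, -0.15 ]), 'qvel': array([-0.   ,  0.002, -0.001,  0.001,  0.   , -0.001]), 'joint_torque': array([ 1.0000e-03, -3.7086e+01, -2.8142e+01,  7.0000e-02,  3.6000e-02,
       -0.0000e+00]), 'tcp_pos': array([0.217, 0.532, 0.181]), 'eef_rot': array([ 0.193,  0.981, -0.001, -0.   ]), 'ft_force': array([-0.552, -0.006, -0.48 ]), 'moment': array([-0.039,  0.027,  0.037]), 'grip_force': np.float64(0.0), 'grip_width': np.float64(1.002)} 0.0188
scene [0.861 0.35  0.893] [-0.31 -0.43 -0.85]
side [0.444 0.747 1.05 ] [ 0.13 -0.64 -0.75]
```

View pics/scene0.png

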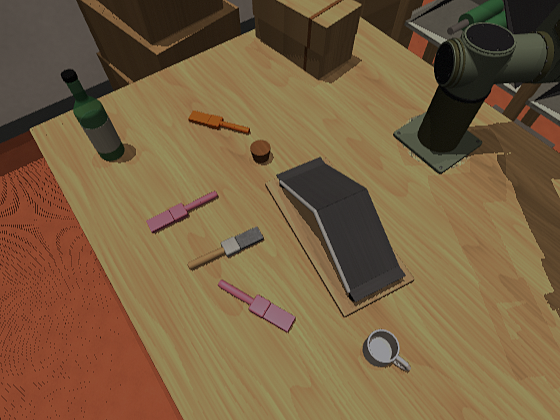

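View pics/side0.png

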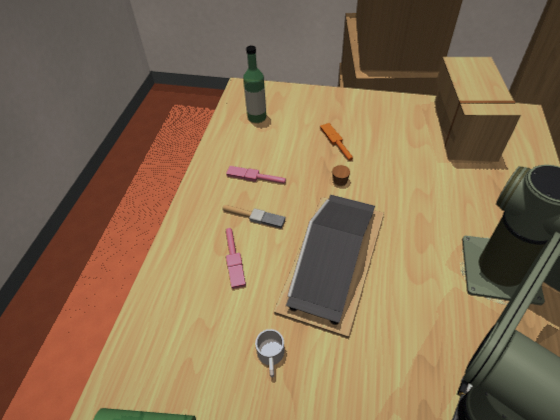

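Scene view: the mug is at (382,347) beyond the near (+y) foot, the bung at (260,152), and the wanted brush (natural handle, grey head) at (228,248). The look-alikes are pink brushes at (183,210) and (258,305), and an orange one at (220,122). The only folded steel divider has its hem running from about (352,297) over (318,210) to (280,180). The side view agrees, with the mug at (270,345) and the hem from about (291,308) over (310,225) to (328,198). One close crop of both views checks this.

```bash
python3 - <<'E'
import cv2,numpy as np,pickle
d=pickle.load(open("d.pkl","rb"))
a=cv2.resize(d["scene"]["frame"][150:310,265:415],None,fx=2.6,fy=3.4,interpolation=cv2.INTER_CUBIC)
b=cv2.resize(d["side"]["frame"][185:335,270:395],None,fx=3.2,fy=3.4*160/150,interpolation=cv2.INTER_CUBIC)
h=min(len(a),len(b));im=np.hstack([a[:h],b[:h]]);im=np.clip(im*1.5,0,255).astype(np.uint8);print(im.shape)
cv2.imwrite("pics/crop.png",im[:,:800,::-1])
E
```

```text
(544, 790, 3)
```

View pics/crop.png

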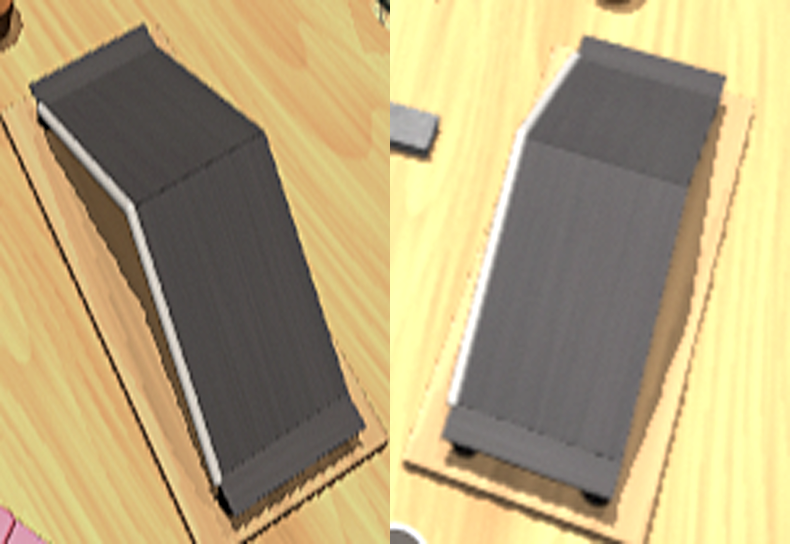

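The crop shows the bright hem clearly. In crop pixels, the scene half has the foot at (218,483), peak at (133,205) and far foot at (40,104). The side half has (455,403), (522,130) and (577,57).

```bash
cat > h.py <<'E'
import cv2,numpy as np,pickle
from scipy.spatial.transform import Rotation as Ro
def tri(d,a,b):
    P=[d[n]["K"]@np.c_[d[n]["R"],d[n]["t"]] for n in ("scene","side")]
    X=cv2.triangulatePoints(P[0],P[1],np.array(a,float).T,np.array(b,float).T);return (X[:3]/X[3]).T
def plane(d,n,p,z):
    r=d[n]["R"].T@np.linalg.inv(d[n]["K"])@[*p,1];c=-d[n]["R"].T@d[n]["t"];return c+r*(z-c[2])/r[2]
E
python3 - <<'E'
from h import *
d=pickle.load(open("d.pkl","rb"))
A=[(265+u/2.6,150+v/3.4) for u,v in [(218,483),(133,205),(40,104)]]
B=[(270+(u-390)/3.2,185+v/3.627) for u,v in [(455,403),(522,130),(577,57)]]
X=tri(d,A,B);print(X.round(4))
for n,p in (("scene",A),("side",B)):
    print(n,[plane(d,n,q,z).round(4) for q,z in zip(p,(.055,.149,.055))])
v=X[0]-X[2];print("yaw",np.arctan2(-v[0],v[1]),np.linalg.norm(v[:2]))
print("mug",plane(d,"scene",(382,343),.05),plane(d,"side",(270,345),.05),"bung",plane(d,"scene",(260,148),.04),"brush",plane(d,"scene",(240,245),.02))
E
```

```text
[[ 0.5544  0.2074  0.0414]
 [ 0.5259  0.0404  0.1517]
 [ 0.495  -0.1358  0.0398]]
scene [array([0.5615, 0.212 , 0.055 ]), array([0.5257, 0.0406, 0.149 ]), array([ 0.5011, -0.1277,  0.055 ])]
side [array([0.5515, 0.2126, 0.055 ]), array([0.5257, 0.0371, 0.149 ]), array([ 0.4944, -0.122 ,  0.055 ])]
yaw -0.1714025437781225 0.34836666686890305
mug [0.57834931 0.33597193 0.05      ] [0.57678883 0.34448613 0.05      ] bung [ 0.47290237 -0.26420608  0.04      ] brush [ 0.68731008 -0.0485769   0.02      ]
```

Call:
step_arm(deltas=[[0,0,0,0,0,7],[0,0,0,0,0,7],[0,0,0,0,0,7],[0,0,0,0,0,7],[0,0,0,0,0,7],[0,0,0,0,0,7],[0,0,0,0,0,7],[0,0,0,0,0,7],[0,0,0,0,0,7],[0,0,0,0,0,7]], hand=-1, newtons=10)

```text
t: 0.93
tcp_pos: [0.2172, 0.5318, 0.1813]
eef_rot: [0.723, 0.691, -0.001, 0.0]
ft_force: [0.1, -0.4, -0.5]
grip_width: 0.33
grip_force: 0.0
```

Call:
step_arm(deltas=[[0,0,0,0,0,7],[-20,28,0,0,0,0],[-20,28,0,0,0,0],[-20,28,0,0,0,0],[-20,28,0,0,0,0],[-20,28,0,0,0,0],[-20,28,0,0,0,0],[-20,28,0,0,0,0],[-20,28,0,0,0,0],[-20,28,0,0,0,0]])

```text
t: 1.77
tcp_pos: [0.4379, 0.3127, 0.1816]
eef_rot: [0.762, 0.648, -0.0, -0.0]
ft_force: [-0.8, 0.0, 0.1]
grip_width: 0.007
grip_force: 0.0
```

Call:
step_arm(deltas=[[-20,27,0,0,0,0],[-20,27,0,0,0,0],[-20,27,0,0,0,0],[-20,27,0,0,0,0],[-20,27,0,0,0,0],[0,0,0,0,0,0],[0,0,0,0,0,0]])

```text
t: 2.35
tcp_pos: [0.555, 0.1924, 0.1812]
eef_rot: [0.763, 0.647, -0.001, -0.0]
ft_force: [-0.1, 1.1, 0.0]
grip_width: 0.007
grip_force: 0.0
```

```bash
python3 - <<'E'
from workcell import *
from h import *
s=sense();print(s["tcp_pos"].round(4),s["eef_rot"].round(4),s["ft_force"].round(2),s["grip_width"],s["joints"].round(2))
g=get_image("wrist");cv2.imwrite("pics/w1.png",g["frame"][:,:,::-1]);pickle.dump((s,g),open("w1.pkl","wb"))
print(np.round(g["T_tool_cam"],3))
R=Ro.from_quat(s["eef_rot"]).as_matrix();T=g["T_tool_cam"]
for k in range(9):
    y=.152-.038*k;X=np.array([.526,.039,.151-abs(y)*.577])+y*np.array([.171,.985,0])
    p=np.linalg.inv(T)@np.r_[R.T@(X-s["tcp_pos"]),1];q=g["K"]@p[:3];print(k,X.round(3),(q[:2]/q[2]).round(0))
E
```

```text
[0.555  0.1924 0.1812] [ 7.627e-01  6.467e-01 -6.000e-04 -5.000e-04] [-0.09  1.08  0.  ] 0.007267728878871396 [0.19 0.23 1.51 0.   1.4  0.35]
[[-0.001 -0.973 -0.231  0.067]
 [ 1.    -0.001  0.     0.001]
 [-0.001 -0.231  0.973 -0.201]
 [ 0.     0.     0.     1.   ]]
0 [0.552 0.189 0.063] [276. 203.]
1 [0.545 0.151 0.085] [275. 244.]
2 [0.539 0.114 0.107] [275. 289.]
3 [0.532 0.076 0.129] [274. 337.]
4 [0.526 0.039 0.151] [274. 390.]
5 [0.52  0.002 0.129] [274. 404.]
6 [ 0.513 -0.036  0.107] [274. 416.]
7 [ 0.507 -0.073  0.085] [274. 425.]
8 [ 0.5   -0.111  0.063] [275. 434.]
```

View pics/w1.png

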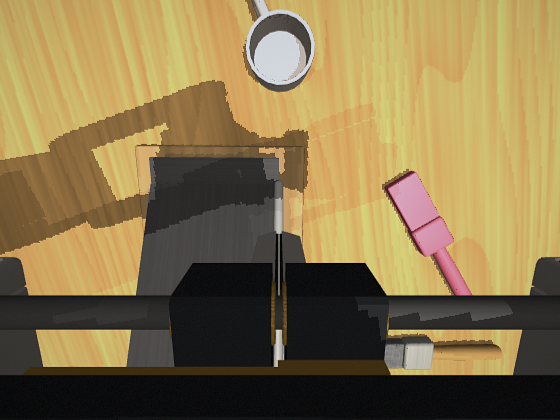

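The wrist view shows the hem at column 279, with its foot end at row 180 against a predicted 276. The position is right to about 2-3 mm. The mug is at (280,45), clear of the hand.

Call:
step_arm(deltas=[[-1,1,20,0,0,0],[0,0,20,0,0,0],[0,0,20,0,0,0],[0,0,20,0,0,0],[0,0,10,0,0,0],[0,0,5,0,0,0],[0,0,5,0,0,0],[0,0,5,0,0,0],[0,0,0,0,0,0],[0,0,0,0,0,0]])

```text
t: 3.23
tcp_pos: [0.5559, 0.193, 0.0777]
eef_rot: [0.762, 0.648, 0.0, 0.0]
ft_force: [0.0, 0.6, 0.4]
grip_width: 0.004
grip_force: 0.0
```

Call:
step_arm(deltas=[[0,0,2,0,0,0],[0,0,2,0,0,0],[0,0,0,0,0,0],[0,0,0,0,0,0]])

```text
t: 3.57
tcp_pos: [0.5555, 0.1927, 0.0731]
eef_rot: [0.762, 0.648, 0.0, 0.0]
ft_force: [0.7, -1.4, -0.2]
grip_width: 0.004
grip_force: 0.0
```

Call:
step_arm(deltas=[[-1,0,2,0,0,0],[-1,0,2,0,0,0],[0,0,0,0,0,0],[0,0,0,0,0,0]])

```text
t: 3.9
tcp_pos: [0.5549, 0.1906, 0.0688]
eef_rot: [0.762, 0.648, -0.0, -0.0]
ft_force: [-0.7, -0.2, -0.5]
grip_width: 0.002
grip_force: 0.0
```

Call:
step_arm(deltas=[[0,0,2,0,0,0],[0,0,0,0,0,0],[0,0,0,0,0,0]])

```text
t: 4.15
tcp_pos: [0.555, 0.1908, 0.0669]
eef_rot: [0.762, 0.648, -0.0, -0.0]
ft_force: [0.2, -0.7, -0.6]
grip_width: 0.004
grip_force: 0.0
```

Call:
step_arm(deltas=[[0,0,2,0,0,0],[0,0,0,0,0,0],[0,0,0,0,0,0]])

```text
t: 4.4
tcp_pos: [0.5549, 0.1908, 0.0648]
eef_rot: [0.762, 0.648, -0.0, -0.0]
ft_force: [0.3, 0.1, 0.8]
grip_width: 0.006
grip_force: 0.0
```

Call:
step_arm(deltas=[[0,0,2,0,0,0],[0,0,0,0,0,0],[0,0,0,0,0,0]])

```text
t: 4.65
tcp_pos: [0.5549, 0.1908, 0.0629]
eef_rot: [0.762, 0.648, -0.0, -0.0]
ft_force: [-0.7, 0.6, 0.4]
grip_width: 0.004
grip_force: 0.0
```

Call:
step_arm(deltas=[[0,0,2,0,0,0],[0,0,0,0,0,0],[0,0,0,0,0,0]])

```text
t: 4.9
tcp_pos: [0.5549, 0.1908, 0.0609]
eef_rot: [0.762, 0.648, -0.0, -0.0]
ft_force: [0.7, 0.3, -0.5]
grip_width: 0.008
grip_force: 0.0
```

Call:
step_arm(deltas=[[0,0,2,0,0,0],[0,0,0,0,0,0],[0,0,0,0,0,0]])

```text
t: 5.15
tcp_pos: [0.5549, 0.1908, 0.0589]
eef_rot: [0.762, 0.648, -0.0, -0.0]
ft_force: [0.5, 0.3, -0.7]
grip_width: 0.005
grip_force: 0.0
```

```bash
python3 - <<'E'
from workcell import *
from h import *
s=sense();print(s["tcp_pos"].round(4),s["ft_force"].round(2))
g={n:get_image(n) for n in ("wrist","scene","side")};pickle.dump((s,g),open("w2.pkl","wb"))
c=lambda n,r,q:cv2.resize(g[n]["frame"][r:r+150,q:q+130],(400,460),interpolation=cv2.INTER_CUBIC)
im=np.hstack([c("scene",190,285),c("wrist",140,215)])
cv2.imwrite("pics/c2.png",np.clip(im*1.4,0,255).astype(np.uint8)[:,:,::-1])
print([sense()["ft_force"].round(2) for _ in range(2)])
E
```

```text
[0.5549 0.1908 0.0589] [ 0.5   0.35 -0.73]
[array([ 0.98, -0.35,  0.81]), array([ 0.98, -0.35,  0.81])]
```

View pics/c2.png

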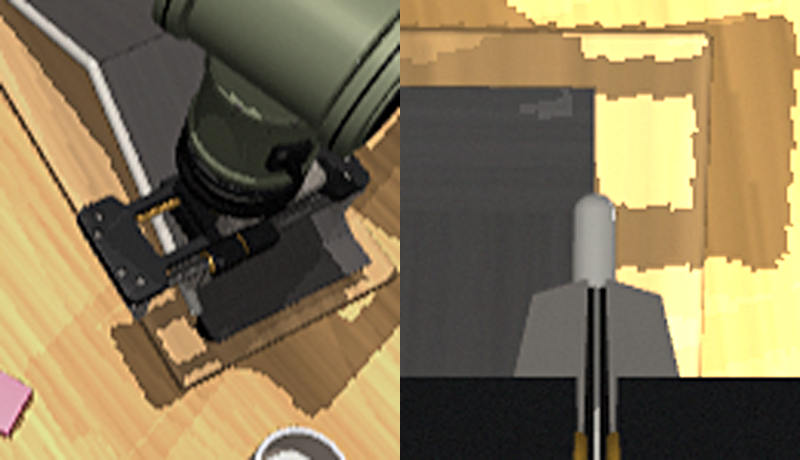

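```bash
python3 - <<'E'
from h import *
s,g=pickle.load(open("w2.pkl","rb"));w=g["wrist"];T=w["T_tool_cam"];R=Ro.from_quat(s["eef_rot"]).as_matrix()
def ray(p,z):
    r=R@T[:3,:3]@np.linalg.inv(w["K"])@[*p,1];c=s["tcp_pos"]+R@T[:3,3];return c+r*(z-c[2])/r[2]
f=lambda X:(w["K"]@(np.linalg.inv(T)@[*X,1])[:3])
for X in [(0,0,0),(.008,0,0),(-.008,0,0),(.008,.0125,0)]: q=f(X);print(X,(q/q[2])[:2].round(1))
e=np.array([.171,.985])
for z in (.03,.04,.05,.06): X=ray((278.5,204),z);print(X.round(4),(X[:2]-[.528,.0385])@e, ray((285.5,204),z)[:2]-ray((271.7,204),z)[:2])
g["scene"].update()
d=pickle.load(open("d.pkl","rb"))
a,b=g["scene"]["frame"],g["side"]["frame"]
E
```

```text
(0, 0, 0) [277.5 234.5]
(0.008, 0, 0) [277.4 223.3]
(-0.008, 0, 0) [277.5 245.6]
(0.008, 0.0125, 0) [295.9 223.3]
[0.558  0.2053 0.03  ] 0.1694463314577847 [ 0.01039895 -0.00169615]
[0.5584 0.2076 0.04  ] 0.17171003984937303 [ 0.00994742 -0.00162251]
[0.5587 0.2098 0.05  ] 0.17397374824096132 [ 0.0094959  -0.00154886]
[0.5591 0.212  0.06  ] 0.1762374566325496 [ 0.00904437 -0.00147521]
```

Call:
step_arm(deltas=[[0,0,2,0,0,0],[0,0,0,0,0,0],[0,0,0,0,0,0]])

```text
t: 5.55
tcp_pos: [0.5549, 0.1908, 0.0569]
eef_rot: [0.762, 0.648, -0.0, -0.0]
ft_force: [0.6, -0.7, 0.1]
grip_width: 0.006
grip_force: 0.0
```

Call:
step_arm(deltas=[[0,0,2,0,0,0],[0,0,0,0,0,0],[0,0,0,0,0,0]])

```text
t: 5.8
tcp_pos: [0.5549, 0.1908, 0.0548]
eef_rot: [0.762, 0.648, -0.0, -0.0]
ft_force: [0.3, -0.0, -0.6]
grip_width: 0.008
grip_force: 0.0
```

Call:
step_arm(deltas=[[0,0,1,0,0,0],[0,0,0,0,0,0],[0,0,0,0,0,0]])

```text
t: 6.05
tcp_pos: [0.5551, 0.1908, 0.054]
eef_rot: [0.762, 0.648, -0.0, -0.0]
ft_force: [-0.1, -0.1, -0.0]
grip_width: 0.004
grip_force: 0.0
```

Call:
step_arm(deltas=[[0,0,2,0,0,0],[0,0,0,0,0,0],[0,0,0,0,0,0]])

```text
t: 6.3
tcp_pos: [0.5549, 0.1908, 0.0518]
eef_rot: [0.762, 0.648, -0.0, -0.0]
ft_force: [-0.8, 0.1, 0.0]
grip_width: 0.002
grip_force: 0.0
```

Call:
step_arm(deltas=[[0,0,2,0,0,0],[0,0,0,0,0,0],[0,0,0,0,0,0]])

```text
t: 6.55
tcp_pos: [0.5549, 0.1908, 0.0498]
eef_rot: [0.762, 0.648, -0.0, -0.0]
ft_force: [-0.3, -0.2, 0.5]
grip_width: 0.005
grip_force: 0.0
```

```bash
python3 - <<'E'
from workcell import *
from h import *
s=sense();print(s["tcp_pos"].round(4),s["ft_force"].round(2),s["joint_torque"].round(2))
g={n:get_image(n) for n in ("wrist","scene","side")};pickle.dump((s,g),open("w3.pkl","wb"))
d=pickle.load(open("d.pkl","rb"))
for n,(r,q) in {"scene":(170,275),"side":(190,300)}.items():   # hem peak region: shift since start
    a,b=[cv2.cvtColor(x["frame"][r:r+45,q:q+45],cv2.COLOR_RGB2GRAY).astype(np.float32) for x in (d[n],g[n])]
    print(n,cv2.phaseCorrelate(a,b,cv2.createHanningWindow((45,45),cv2.CV_32F)))
c=lambda n,r,q:cv2.resize(g[n]["frame"][r:r+100,q:q+87],(400,460),interpolation=cv2.INTER_CUBIC)
im=np.hstack([c("scene",230,310),c("wrist",180,235)])
cv2.imwrite("pics/c3.png",np.clip(im*1.4,0,255).astype(np.uint8)[:,:,::-1])
E
```

```text
[0.5549 0.1908 0.0498] [-0.34 -0.24  0.51] [-0.000e+00 -4.037e+01 -2.469e+01  7.000e-02 -1.000e-02 -0.000e+00]
scene ((0.46978319933338497, 0.48793290403502), 0.9981429432056568)
side ((0.4939890286066948, 0.07025269943209622), 0.45070665524329667)
```

View pics/c3.png

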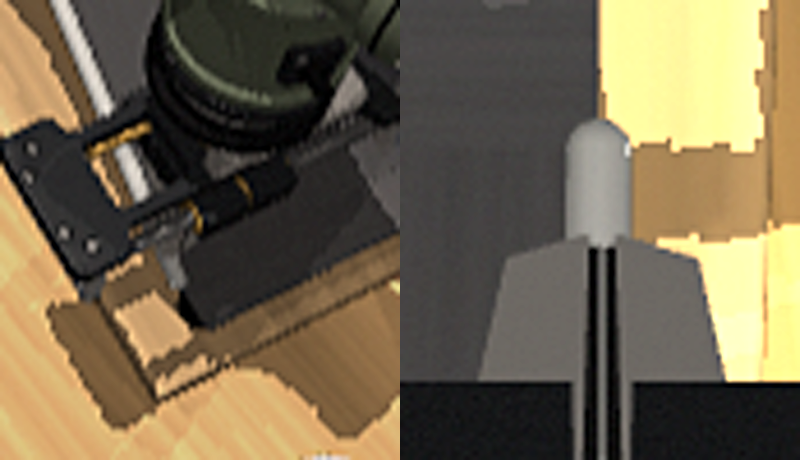

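The crop shows the fingertips centred over the hem (column about 279) with no contact yet. The divider has not moved in either fixed view, so I keep lowering in small steps.

Call:
step_arm(deltas=[[0,0,2,0,0,0],[0,0,0,0,0,0],[0,0,0,0,0,0]])

```text
t: 6.95
tcp_pos: [0.5549, 0.1908, 0.0479]
eef_rot: [0.762, 0.648, -0.0, -0.0]
ft_force: [-0.5, 0.2, 1.3]
grip_width: 0.006
grip_force: 0.0
```

Call:
step_arm(deltas=[[0,0,2,0,0,0],[0,0,0,0,0,0],[0,0,0,0,0,0]])

```text
t: 7.2
tcp_pos: [0.5549, 0.1908, 0.0459]
eef_rot: [0.762, 0.648, -0.0, -0.0]
ft_force: [-0.3, -0.5, -0.2]
grip_width: 0.003
grip_force: 0.0
```

Call:
step_arm(deltas=[[0,0,2,0,0,0],[0,0,0,0,0,0],[0,0,0,0,0,0]])

```text
t: 7.45
tcp_pos: [0.555, 0.1908, 0.0439]
eef_rot: [0.762, 0.648, -0.0, -0.0]
ft_force: [0.2, 0.2, 0.3]
grip_width: 0.002
grip_force: 0.1
```

Call:
step_arm(deltas=[[0,0,2,0,0,0],[0,0,0,0,0,0],[0,0,0,0,0,0]])

```text
t: 7.7
tcp_pos: [0.5553, 0.1909, 0.0422]
eef_rot: [0.762, 0.648, 0.0, 0.0]
ft_force: [-0.4, 0.3, 2.3]
grip_width: 0.006
grip_force: 0.7
```

```bash
cat > chk.py <<'E'
from workcell import *
from h import *
s=sense();print(s["tcp_pos"].round(4),s["ft_force"].round(2),s["moment"].round(2))
g={n:get_image(n) for n in ("wrist","scene","side")};pickle.dump((s,g),open("w4.pkl","wb"))
d=pickle.load(open("d.pkl","rb"))
for n,(r,q) in {"scene":(170,275),"side":(190,310)}.items():
    f=lambda x:cv2.cvtColor(x["frame"][r:r+44,q:q+44],cv2.COLOR_RGB2GRAY).astype(np.float32)
    w=cv2.createHanningWindow((44,44),cv2.CV_32F)
    print(n,np.round(cv2.phaseCorrelate(f(d[n]),f(g[n]),w)[0],2),"zero",np.round(cv2.phaseCorrelate(f(d[n]),f(d[n]),w)[0],2),abs(f(d[n])-f(g[n])).mean())
w=g["wrist"]["frame"];h=cv2.cvtColor(w,cv2.COLOR_RGB2GRAY)[190:245,279];print("col279 rows190+",h)
E
python3 chk.py
```

```text
[0.5553 0.1909 0.0422] [-0.43  0.26  2.27] [-0.06  0.11  0.02]
scene [0.59 0.8 ] zero [0.5 0.5] 6.8884296
side [ 0.45 -0.08] zero [0.5 0.5] 42.28874
col279 rows190+ [189  96  98  97 120 197 194 193 194 195 197 203 193 101 104 105 105 103
  94  91 100 108 113 116 119 118 118 117 117 118 118 117 119 118 119 118
 118 118 118 119 119 120 122 118  65  69  70  70  70  69  71  69  72  70
  70]
```

Contact: 2.3 N at TCP z = 0.042, and the divider dips slightly in the scene view. I press a little more, then run up the slope.

Call:
step_arm(deltas=[[0,0,1,0,0,0],[0,0,1,0,0,0],[0,0,0,0,0,0],[0,0,0,0,0,0]])

```text
t: 8.18
tcp_pos: [0.5553, 0.1909, 0.0403]
eef_rot: [0.762, 0.648, 0.0, 0.0]
ft_force: [0.1, 0.2, 3.1]
grip_width: 0.003
grip_force: 1.5
```

Call:
step_arm(deltas=[[-3.8,0,-2.2,0,0,0],[-3.8,0,-2.2,0,0,0],[-3.8,0,-2.2,0,0,0],[-3.8,0,-2.2,0,0,0],[-3.8,0,-2.2,0,0,0]])

```text
t: 8.6
tcp_pos: [0.5521, 0.1721, 0.0515]
eef_rot: [0.762, 0.648, 0.0, -0.0]
ft_force: [0.9, 4.5, 2.3]
grip_width: 0.006
grip_force: 2.4
```

Call:
step_arm(deltas=[[0,0,0,0,0,0],[0,0,0,0,0,0],[0,0,0,0,0,0]])

```text
t: 8.85
tcp_pos: [0.552, 0.1711, 0.0511]
eef_rot: [0.762, 0.648, -0.001, 0.0]
ft_force: [-1.5, 0.6, 3.6]
grip_width: 0.009
grip_force: 1.9
```

```bash
cat >> chk.py <<'E'
c=lambda n,r,q:cv2.resize(g[n]["frame"][r:r+100,q:q+87],(400,460),interpolation=cv2.INTER_CUBIC)
im=np.hstack([c("scene",220,300),c("wrist",180,235)])
cv2.imwrite("pics/c4.png",np.clip(im*1.4,0,255).astype(np.uint8)[:,:,::-1])
E
python3 chk.py
```

```text
[0.552  0.1711 0.0511] [-1.46  0.61  3.61] [-0.02  0.18 -0.04]
scene [0.17 0.69] zero [0.5 0.5] 10.170455
side [ 6.66 14.88] zero [0.5 0.5] 45.840908
col279 rows190+ [123 122 123 121 123 123 123 123 122 122 123 123 123 123 123 122 121 122
 122 121 122 121 122 123 122 122 122 122 123 123 122 122 122 122 123 121
 122 121 122 122 122 123 125 123  69  72  74  74  75  74  73  74  71  74
  72]
```

View pics/c4.png

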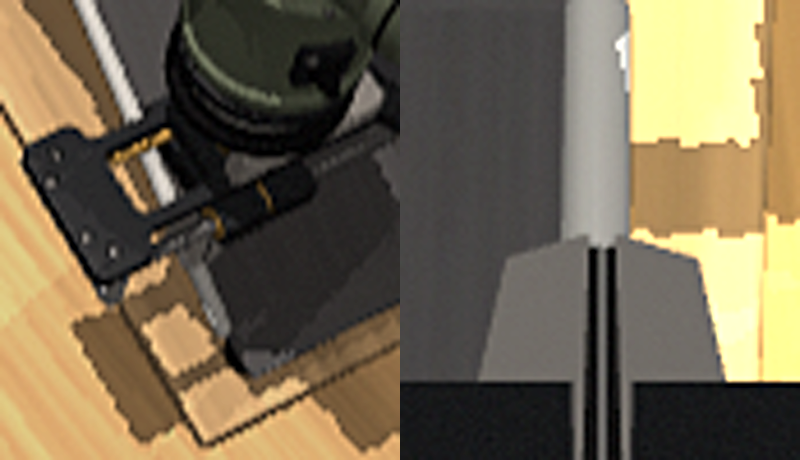

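Call:
step_arm(deltas=[[-3.8,0,-2.2,0,0,0],[-3.8,0,-2.2,0,0,0],[-3.8,0,-2.2,0,0,0],[-3.8,0,-2.2,0,0,0],[-3.8,0,-2.2,0,0,0],[0,0,0,0,0,0],[0,0,0,0,0,0]])

```text
t: 9.58
tcp_pos: [0.5489, 0.1521, 0.0623]
eef_rot: [0.762, 0.648, -0.001, 0.001]
ft_force: [0.0, 1.9, 3.3]
grip_width: 0.008
grip_force: 1.9
```

Call:
step_arm(deltas=[[-3.8,0,-2.2,0,0,0],[-3.8,0,-2.2,0,0,0],[-3.8,0,-2.2,0,0,0],[-3.8,0,-2.2,0,0,0],[-3.8,0,-2.2,0,0,0],[-3.8,0,-2.2,0,0,0],[-3.8,0,-2.2,0,0,0],[-3.8,0,-2.2,0,0,0],[0,0,0,0,0,0],[0,0,0,0,0,0]])

```text
t: 10.42
tcp_pos: [0.5441, 0.1219, 0.0798]
eef_rot: [0.762, 0.648, -0.001, 0.001]
ft_force: [-0.7, 1.0, 3.8]
grip_width: 0.002
grip_force: 1.8
```

Call:
step_arm(deltas=[[-3.8,0,-2.2,0,0,0],[-3.8,0,-2.2,0,0,0],[-3.8,0,-2.2,0,0,0],[-3.8,0,-2.2,0,0,0],[-3.8,0,-2.2,0,0,0],[-3.8,0,-2.2,0,0,0],[-3.8,0,-2.2,0,0,0],[-3.8,0,-2.2,0,0,0],[0,0,0,0,0,0],[0,0,0,0,0,0]])

```text
t: 11.25
tcp_pos: [0.5393, 0.0918, 0.0975]
eef_rot: [0.762, 0.648, -0.001, 0.001]
ft_force: [0.6, 0.2, 3.6]
grip_width: 0.004
grip_force: 1.8
```

Call:
step_arm(deltas=[[-3.8,0,-2.2,0,0,0],[-3.8,0,-2.2,0,0,0],[-3.8,0,-2.2,0,0,0],[-3.8,0,-2.2,0,0,0],[-3.8,0,-2.2,0,0,0],[-3.8,0,-2.2,0,0,0],[-3.8,0,-2.2,0,0,0],[-3.8,0,-2.2,0,0,0],[0,0,0,0,0,0],[0,0,0,0,0,0]])

```text
t: 12.08
tcp_pos: [0.5344, 0.0617, 0.1151]
eef_rot: [0.762, 0.648, -0.001, 0.001]
ft_force: [-0.2, 1.2, 3.8]
grip_width: 0.003
grip_force: 1.7
```

Call:
step_arm(deltas=[[-3.8,0,-2.2,0,0,0],[-3.8,0,-2.2,0,0,0],[-3.8,0,-2.2,0,0,0],[-3.8,0,-1.8,0,0,0],[0,0,0,0,0,0],[0,0,0,0,0,0]])

```text
t: 12.58
tcp_pos: [0.5321, 0.0468, 0.1236]
eef_rot: [0.762, 0.648, -0.001, 0.001]
ft_force: [-0.3, 0.5, 3.2]
grip_width: 0.007
grip_force: 2.1
```

Call:
step_arm(deltas=[[-3,0,0,0,0,0],[-3,0,0,0,0,0],[-2,0,0,0,0,0],[0,0,0,0,0,0],[0,0,0,0,0,0]])

```text
t: 13.0
tcp_pos: [0.5309, 0.0388, 0.1234]
eef_rot: [0.762, 0.648, -0.001, 0.001]
ft_force: [-0.1, -2.1, 4.2]
grip_width: 0.006
grip_force: 2.5
```

```bash
python3 - <<'E'
from workcell import *
from h import *
s=sense();f=get_image("wrist")["frame"]
for r in (170,200,222):
    h=f[r].astype(int);m=np.where((h.max(1)-h.min(1)<25)&(h.max(1)>95))[0];m=m[(m>250)&(m<310)];print(r,m.min(),m.max(),m.mean())
E
```

```text
170 269 282 275.5
200 268 282 275.0
222 268 282 275.0
```

Call:
step_arm(deltas=[[-3,0,0,0,0,0],[-3,0,0,0,0,0],[-3,0,0.5,0,0,0],[0,0,0,0,0,0],[0,0,0,0,0,0]])

```text
t: 13.47
tcp_pos: [0.5291, 0.0306, 0.1228]
eef_rot: [0.762, 0.648, -0.001, 0.0]
ft_force: [0.7, -2.1, 5.7]
grip_width: 0.007
grip_force: 2.8
```

Call:
step_arm(deltas=[[-3.8,-0.2,1.5,0,0,0],[-3.8,-0.2,2.2,0,0,0],[-3.8,-0.2,2.2,0,0,0],[0,0,0,0,0,0],[0,0,0,0,0,0]])

```text
t: 13.88
tcp_pos: [0.5263, 0.0186, 0.1167]
eef_rot: [0.762, 0.648, -0.001, 0.001]
ft_force: [-1.2, -3.4, 5.3]
grip_width: 0.002
grip_force: 3.2
```

Call:
step_arm(deltas=[[-3.8,-0.2,2.2,0,0,0],[-3.8,-0.2,2.2,0,0,0],[-3.8,-0.2,2.2,0,0,0],[-3.8,-0.2,2.2,0,0,0],[-3.8,-0.2,2.2,0,0,0],[0,0,0,0,0,0],[0,0,0,0,0,0]])

```text
t: 14.47
tcp_pos: [0.5221, 0.0002, 0.1057]
eef_rot: [0.762, 0.648, -0.001, 0.0]
ft_force: [-1.2, -2.1, 5.4]
grip_width: 0.006
grip_force: 3.3
```

Call:
step_arm(deltas=[[-3.8,-0.2,2.2,0,0,0],[-3.8,-0.2,2.2,0,0,0],[-3.8,-0.2,2.2,0,0,0],[-3.8,-0.2,2.2,0,0,0],[-3.8,-0.2,2.2,0,0,0],[-3.8,-0.2,2.2,0,0,0],[-3.8,-0.2,2.2,0,0,0],[-3.8,-0.2,2.2,0,0,0],[0,0,0,0,0,0],[0,0,0,0,0,0]])

```text
t: 15.3
tcp_pos: [0.5161, -0.0296, 0.0882]
eef_rot: [0.762, 0.648, -0.001, 0.001]
ft_force: [-0.5, -3.0, 5.3]
grip_width: 0.007
grip_force: 3.2
```

Call:
step_arm(deltas=[[-3.8,-0.1,2.2,0,0,0],[-3.8,-0.1,2.2,0,0,0],[-3.8,-0.1,2.2,0,0,0],[-3.8,-0.1,2.2,0,0,0],[-3.8,-0.1,2.2,0,0,0],[-3.8,-0.1,2.2,0,0,0],[-3.8,-0.1,2.2,0,0,0],[-3.8,-0.1,2.2,0,0,0],[0,0,0,0,0,0],[0,0,0,0,0,0]])

```text
t: 16.13
tcp_pos: [0.5105, -0.0595, 0.0707]
eef_rot: [0.762, 0.648, -0.001, 0.001]
ft_force: [-0.4, -3.6, 4.4]
grip_width: 0.004
grip_force: 3.2
```

Call:
step_arm(deltas=[[-3.8,-0.1,2.2,0,0,0],[-3.8,-0.1,2.2,0,0,0],[-3.8,-0.1,2.2,0,0,0],[-3.8,-0.1,2.2,0,0,0],[-3.8,-0.1,2.2,0,0,0],[-3.8,-0.1,2.2,0,0,0],[-3.8,-0.1,2.2,0,0,0],[-3.8,-0.1,2.2,0,0,0],[0,0,0,0,0,0],[0,0,0,0,0,0]])

```text
t: 16.97
tcp_pos: [0.5047, -0.0895, 0.0531]
eef_rot: [0.762, 0.648, -0.001, 0.001]
ft_force: [0.1, -3.5, 5.7]
grip_width: 0.001
grip_force: 3.2
```

Call:
step_arm(deltas=[[-3.8,-0.1,2.2,0,0,0],[-3.8,-0.1,2.2,0,0,0],[-3.8,-0.1,2.2,0,0,0],[-3.8,-0.1,2.2,0,0,0],[-3.8,-0.1,2.2,0,0,0],[-3.8,-0.1,2.2,0,0,0],[0,0,0,0,0,0],[0,0,0,0,0,0]])

```text
t: 17.63
tcp_pos: [0.5, -0.1119, 0.0397]
eef_rot: [0.762, 0.648, -0.001, 0.001]
ft_force: [-1.6, -4.0, 5.4]
grip_width: 0.006
grip_force: 3.3
```

```bash
python3 - <<'E'
from workcell import *
from h import *
s=sense();print(s["tcp_pos"].round(4),s["ft_force"].round(2),(s["tcp_pos"][:2]-[.528,.0385])@[.171,.985])
f=get_image("wrist")["frame"]
for r in (170,200,222):
    h=f[r].astype(int);m=np.where((h.max(1)-h.min(1)<25)&(h.max(1)>95))[0];m=m[(m>250)&(m<310)];print(r,m.min(),m.max(),m.mean())
E
```

```text
[ 0.5    -0.1119  0.0397] [-1.57 -3.96  5.4 ] -0.1529305802440963
170 274 293 283.5
200 275 291 283.0
222 275 290 282.5
```

Call:
step_arm(deltas=[[0,0,-3,0,0,0],[0,0,-5,0,0,0],[0,0,-10,0,0,0],[0,0,-20,0,0,0],[0,0,-25,0,0,0],[0,0,-25,0,0,0],[0,0,-25,0,0,0],[0,0,-25,0,0,0],[0,0,-15,0,0,0],[0,0,-5,0,0,0]])

```text
t: 18.52
tcp_pos: [0.5022, -0.11, 0.2013]
eef_rot: [0.761, 0.648, 0.002, 0.002]
ft_force: [0.2, -0.3, 0.3]
grip_width: 0.004
grip_force: 0.0
```

Call:
step_arm(deltas=[[0,0,0,0,0,0],[0,0,0,0,0,0],[0,0,0,0,0,0],[0,0,0,0,0,0]])

```text
t: 18.85
tcp_pos: [0.4995, -0.1096, 0.196]
eef_rot: [0.762, 0.648, -0.001, -0.002]
ft_force: [0.2, 0.2, 0.5]
grip_width: 0.005
grip_force: 0.0
```

```bash
python3 - <<'E'
from workcell import *
from h import *
s=sense();print(s["t"],s["tcp_pos"].round(4),s["ft_force"].round(2))
d=pickle.load(open("d.pkl","rb"));f=get_image("scene")["frame"]
for n,(r0,r1,c0,c1) in {"mug":(320,380,350,420),"brush":(222,275,180,270),"bung":(138,168,245,275),"dividerfoot":(240,300,300,370)}.items():
    print(n,cv2.absdiff(f,d["scene"]["frame"])[r0:r1,c0:c1].mean().round(2))
cv2.imwrite("pics/end.png",f[:,:,::-1])
E
```

```text
18.85 [ 0.4995 -0.1096  0.196 ] [0.2  0.19 0.47]
mug 8.45
brush 8.04
bung 6.8
dividerfoot 6.5
```

View pics/end.png

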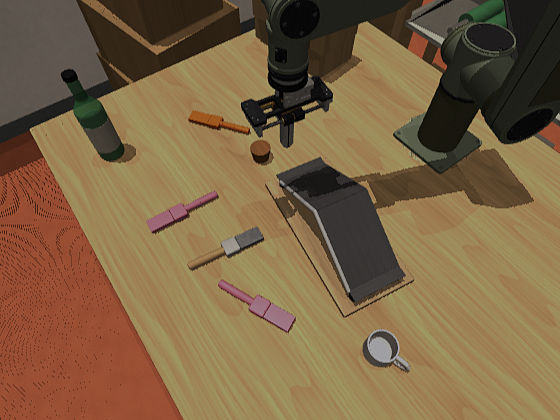

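The final view shows the hand clear, with the mug (382,347), bung (260,152) and brush (228,248) where they were. Before handing in, I check the tip's reading against the camera.

```bash
python3 - <<'E'
from workcell import *
from h import *
d=pickle.load(open("d.pkl","rb"))["scene"];p=sense()["tcp_pos"]
for dz in (0,.02): q=d["K"]@(d["R"]@(p+[0,0,dz])+d["t"]);print(dz,(q[:2]/q[2]).round(1))
E
```

```text
0 [285.7 150.4]
0.02 [285.8 144.8]
```

```bash
python3 -c "
from workcell import *
print(finish_job())"
```

```text
the job is handed in; nothing more can be done
None
```

I ran the shut fingertips along the whole hem, from the mug's foot over the peak to the bung's foot, with steady contact of about 3–6 N. The hand is clear, the last picture shows the mug, bung and brush unmoved, and the job is handed in; it returned no verdict.

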